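# Hold the spring gate aside and push the tile tray into its bay

### The job

Press the gate's steel rail outward, away from the chute, so that the spring gate opens, and keep it open with the side of a fingertip while you push the tray of test tiles by its orange plate through the gate, all the way up to the wooden stop at the end of the chute. Only then let the gate swing fully shut behind the tray. Slide the tray along the chute with its two tiles in it, never lifting it, keep the gate from coming down on it, and leave the wooden stamp and the plaster mould where they stand.

Things in the scene. Friction and masses are not known exactly. Their poses are not given: they have to be found in the camera images.
- chute: Fixed plywood board 150 x 470 x 8 mm with the chute on it. Origin on the table under the chute's centre line; y = direction of travel, x = across, towards the gate's hinge, z up. The tray slides on the board's top (z 8 mm) between aluminium strips, inner faces at x = -43 and +43 mm, 7 mm thick, tops at z 18 mm. The gate's blue plate (6 mm thick) stands across the chute at y = 50 mm.
- stop_face (a point): Middle of the end stop's rubber bumpers, where the tray's front edge comes to rest; at chute x = 0, y = 208, z = 19 mm. The wooden stop behind it is 34 mm high.
- gate (a joint): Gate angle about its hinge, rad: 0 shut (a spring and its weight shut it, about 2 N at the rail), up to 1.15; grows as the rail is pressed outward (chute +x). The blue plate has two teeth reaching down to 10 mm above the table; they clear the tray from 0.55 on. The tray cannot push it open. At 0.65 the plate's tip is about 100 mm above the table.
- rail_mid (a point): On the axis of the gate's steel rail, a 10 mm round bar along the chute from chute y = -228 to +50 mm (this point: y = -90). Shut: x 33, z 60 mm; at 0.65 rad: x 62, z 64 mm. It swings about a hinge rod along y at x 53, z 18 mm (rod and brackets no higher than z 22 mm). Press it anywhere along its length from the chute's side; the bent arms that carry it lie on its outer side.
- tray: Loose wooden tray 80 x 140 mm, 18 mm high, about 400 g, in the chute, axes as the chute's. Origin under its centre. Its front starts 20 to 60 mm short of the gate; it touches the stop with its origin at chute y = 138 mm. A 12 mm wide tail joins its rear (-y) to the orange push plate. At the stop the gate shuts between tray and orange plate, its teeth either side of the tail.
- push_face (a point): Centre of the rear face of the upright orange push plate, at tray y = -118, z = 29 mm. The plate is 96 mm wide across the chute, 8 mm thick, from 14 to 44 mm above the tray's underside, overhanging both guide strips. With the tray at the stop this face is at chute y = 20 mm.
- tile_0: Turquoise star-shaped test tile, 63 x 63 x 9 mm, loose in the rear half of the tray; origin under its centre.
- tile_1: The same, in the front half of the tray.
- stamp: Wooden stamp, 26 x 26 x 67 mm, standing on the table; not part of the job. Origin under its centre.
- sprig_mould: White plaster mould, 62 x 51 x 24 mm, lying on the table; not part of the job. Origin under its centre.
There are look-alikes about, which are no part of the job. What is shaped like the tile_0 but purple is not meant.

How it is judged:
By the outcome, as a careful person would: the job done as asked, in the order asked, and still so for the second after the job is handed in, with the robot touching nothing.
It also fails if it takes over 45 s, if anything falls off the work surface, if the arm or the gripper's body presses on something with over 40 N, if the wrist force passes 120 N, or if a joint passes its speed limit or range.

### The arm

A 6-joint arm with a two-finger parallel gripper is mounted at the origin on the work surface; the furniture and walls round the work are solid. World frame = base frame: x ahead of the robot, y to its left, z up, the work surface at z = 0. Lengths are in m, angles in rad, forces in N, time in s.
With the tool pointing down it reaches from about 0.375 to 0.9 m from the base axis. Payload 3.1 kg.
Tool frame: the origin (TCP) lies between the finger pads; the fingertips stand 25 mm ahead of it and the grasp point (between the pads) lies 6 mm ahead of it; x points along the fingers, y is the direction in which the jaws open and shut, and the axes are right-handed (so a half turn about x gives the same grasp; the last joint's range is limited). The gripper opens to 85 mm and grips with 20 to 120 N. Pads are 22 mm wide; open, the fingers measure 114 mm over their backs; the gripper's body (76 mm by 85 mm) begins 54 mm behind the grasp point. The pads swing forward as they close: fully open they stand 13 mm farther back than shut.
Start: joints at [-0.178, 0.527, 1.433, -0, 1.181, -0.178], TCP at [0.625, 0, 0.256] pointing down, gripper open.
Joint ranges: [-3.08, 3.08], [-0.75, 2.2], [0.22, 2.44], [-1.43, 4.57], [0, 2.65], [-2.85, 2.85]. Speed limits (rad/s): [2.79, 2.79, 3.14, 3.14, 3.14, 3.14].

### API

Orientations are given as a unit quaternion [x, y, z, w].
In Python, from station import manip, viewer, workorder gives the robot as it stands.
- The arm moves only by the shell command python3 -m crank 'ROWS' [FORCE]. ROWS is JSON, one flat list of numbers, 5 for each row, row after row: the opening, from 0 (shut) to 1 (fully open), then the shift along the world's x, y, z in mm, then the turn about the world's z in rad. A call has 1 to 10 rows; each row is the pose to reach, as a shift and turn from the pose commanded when the call began; what a row does not reach only later rows make up. A row lasts 1/8 s, in which the tool goes at most 62.5 mm and 10.7 degrees, less where a joint would pass 70% of its speed; a pose out of reach is approached as far as the arm can. A call with a gripper value outside its range is refused whole. The fingers move at their own pace and stop on an object; FORCE is the grip in N (left out, the last holds). Time passes only in rows, so rows that repeat a pose let the fingers close. It gives the time, the measured TCP pose, the force and the opening at its end, in the units of the state.
- manip.sense(): the state, without advancing time (a new reading comes with each control period).
- viewer.snapshot(name): name is "scene" or "side" or "wrist"; returns a dict with "img" (480x640x3 uint8, red, green, blue), "range_z" (480x640 float32, m along the optical axis (not along the pixel's ray), 0 where there is no reading), "fx", "fy", "cx", "cy" (pixels), "origin" and "attitude" of the camera in the world. Camera axes: x right, y down, z forward; pixel columns grow to the right and rows downward; lengths in m; the calibration is good to about 2 mm. A picture is of the moment at which its call begins.
- workorder.sign_off(): hands the job in, once; it reports no verdict.
The state is a dict: "t": time; "q": joint angles; "qd": joint speeds; "tau": joint torques, N m; "tcp_pos": TCP position; "tool_rot": TCP orientation; "force": force on the tool from outside, world axes, zero at the start; "ft_torque": the same for the moment, N m; "finger_gap": opening from 0.0 (shut) to 1.0 (fully open).
Only numpy, scipy, OpenCV 4.12 (cv2) and the standard library are available. Lean on these libraries where they do the work, as an engineer would, in place of code of your own. Each camera call takes 0.05 s, during which the arm holds its last target.

## Working session

There is one attempt and no reset: what is moved stays moved. The work goes in short steps, Python scripts to look and compute and a shell command to move; the robot and the scene stay as the last step left them, time stands still between calls to the robot, and variables do not carry over. Pictures are saved under pics/ and viewed, and the job is handed in when it is done.

```bash
ls; mkdir -p pics
cat > h.py <<'E'
import numpy as np,cv2
from station import manip,viewer,workorder
def snap(n,f):
    s=viewer.snapshot(n); cv2.imwrite('pics/'+f,cv2.cvtColor(s['img'],cv2.COLOR_RGB2BGR)); return s
def rot(s):
    a=np.array(s['attitude'],float)
    if a.shape==(3,3): return a
    from scipy.spatial.transform import Rotation as R
    return R.from_quat(a).as_matrix()
def pts(s):
    v,u=np.mgrid[0:480,0:640]; z=s['range_z']
    p=np.stack([(u-s['cx'])/s['fx']*z,(v-s['cy'])/s['fy']*z,z],-1)
    return p@rot(s).T+np.array(s['origin'])
E
python3 - <<'E'
from h import *
import pickle
for n in ['scene','side','wrist']:
    s=snap(n,n+'0.png'); pickle.dump(s,open(n+'0.pkl','wb')); print(n,s['origin'],s['attitude'],s['fx'])
print(manip.sense())
E
```

```text
pics
scene [-0.56879103 -0.50458595  1.01985545] [ 0.76598799 -0.47629987  0.22918952 -0.36588658] 574.0276933237155
side [0.21406732 1.24817707 0.91899268] [-0.09470097  0.87631612 -0.46845336  0.06044201] 610.0867792896114
wrist [0.62523634 0.07379867 0.37303092] [ 9.89005171e-01  6.75777497e-04 -1.33211973e-03  1.47873397e-01] 397.7024799057477
{'t': 0.15, 'q': array([-1.78479932e-01,  5.28263347e-01,  1.43359568e+00, -2.29594441e-05,
        1.18142862e+00, -1.78500149e-01]), 'qd': array([-0.00063508, -0.00138339, -0.00509493,  0.00015303,  0.00028995,
        0.00013351]), 'tau': array([ 1.17890530e-03, -4.42742836e+01, -1.78276026e+01, -2.15643640e-04,
        5.61750654e-03, -9.84718270e-06]), 'tcp_pos': array([6.24491310e-01, 1.27909047e-04, 2.55555724e-01]), 'tool_rot': array([ 0.49964463,  0.50049503, -0.50034053,  0.49951909]), 'force': array([-0.27909808, -0.54278887,  0.68532255]), 'ft_torque': array([ 0.02946745, -0.00487785,  0.03447306]), 'finger_gap': 0.9989724877942536}
```

View pics/scene0.png

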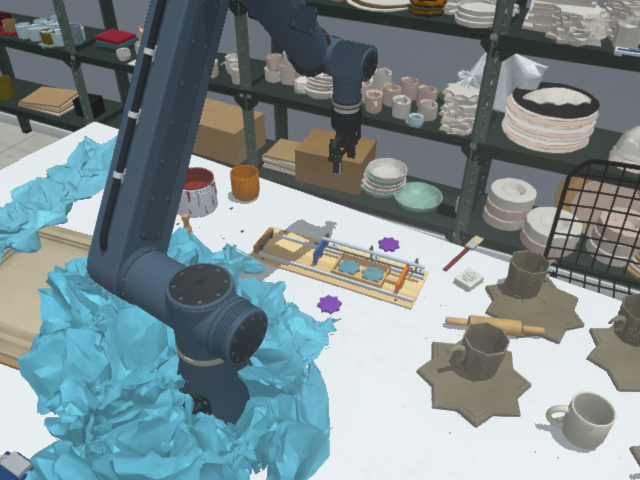

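View pics/side0.png

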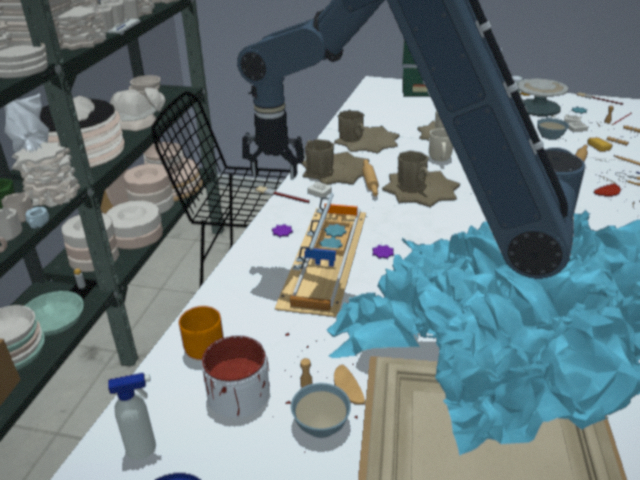

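View pics/wrist0.png

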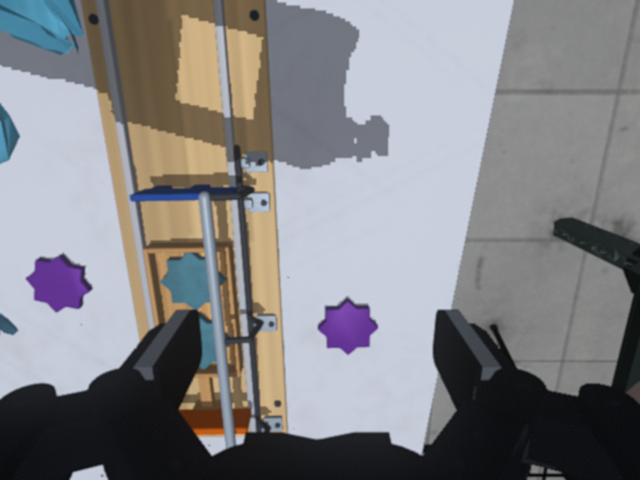

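The chute runs nearly along world +y with its hinge on the +x side. In the wrist view the blue gate is at (190,193), the rail runs (205,195)-(230,445), and the orange plate is at (200,420). Next I'll measure these.

Run:
```python
from h import *
import pickle
for n in ['wrist','scene','side']:
    s=pickle.load(open(n+'0.pkl','rb')); P=pts(s); hsv=cv2.cvtColor(s['img'],cv2.COLOR_RGB2HSV)
    H,S,V=hsv[...,0].astype(int),hsv[...,1],hsv[...,2]; ok=s['range_z']>0
    inb=(P[...,0]>0.4)&(P[...,0]<0.8)&(P[...,1]>-.35)&(P[...,1]<.4)&ok
    M={'blue':(H>105)&(H<122)&(S>150)&(P[...,2]>.01)&(P[...,2]<.15),
       'orange':(H>5)&(H<14)&(S>190)&(P[...,2]<.08)&(P[...,2]>.01),
       'board':(H>12)&(H<24)&(S>60)&(abs(P[...,2]-.008)<.004),
       'turq':(H>85)&(H<103)&(S>60)&(abs(P[...,2]-.02)<.012),
       'rail':(S<60)&(P[...,2]>.05)&(P[...,2]<.075),
       'stop':(H>5)&(H<20)&(S>80)&(P[...,2]>.03)&(P[...,2]<.04)}
    for k,m in M.items():
        m=(m&inb).astype(np.uint8)
        nc,l,st,c=cv2.connectedComponentsWithStats(m)
        for i in range(1,nc):
            if st[i,4]<(60 if n=='wrist' else 25): continue
            p=P[l==i]; r=cv2.minAreaRect((p[:,:2]*1000).astype(np.float32))
            print(n,k,st[i].tolist(),'lo',np.percentile(p,2,axis=0).round(3),'hi',np.percentile(p,98,axis=0).round(3),[np.round(x,1) for x in r])
```

```text
wrist blue [131, 192, 68, 9, 421] lo [0.476 0.011 0.055] hi [0.527 0.016 0.058] [array([501.5,  13.4]), array([54.6,  5.4]), np.float64(1.3)]
wrist orange [180, 410, 43, 25, 784] lo [ 0.486 -0.225  0.027] hi [ 0.529 -0.219  0.053] [array([ 505.9, -222.5]), array([50. ,  8.4]), np.float64(2.3)]
wrist orange [234, 410, 15, 23, 260] lo [ 0.539 -0.223  0.026] hi [ 0.554 -0.218  0.053] [array([ 546. , -220.9]), array([16.7,  7.1]), np.float64(1.3)]
wrist board [82, 0, 66, 340, 3715] lo [ 0.434 -0.132  0.007] hi [0.448 0.161 0.01 ] [array([441.6,  10.1]), array([ 12.6, 311.2]), np.float64(1.2)]
wrist board [109, 0, 120, 191, 18114] lo [0.458 0.018 0.006] hi [0.539 0.163 0.01 ] [array([498.4,  88.5]), array([ 85.1, 155.4]), np.float64(1.1)]
wrist board [224, 0, 63, 433, 11953] lo [ 0.55  -0.234  0.006] hi [0.587 0.162 0.009] [array([568.9, -49.5]), array([ 33.8, 431.2]), np.float64(1.2)]
wrist board [140, 201, 62, 45, 2420] lo [ 0.46  -0.04   0.006] hi [ 0.513 -0.001  0.01 ] [array([486.3, -21.1]), array([56.4, 41.7]), np.float64(2.0)]
wrist board [212, 200, 22, 55, 768] lo [ 0.526 -0.044  
[... 6511 characters left out ...]
, 21, 217] lo [0.4   0.231 0.01 ] hi [0.435 0.273 0.032] [array([414.9, 251.3]), array([58.4, 22.6]), np.float64(51.5)]
side rail [300, 193, 34, 58, 271] lo [ 0.527 -0.254  0.051] hi [0.563 0.02  0.068] [array([ 544. , -124.4]), array([ 40.3, 292.8]), np.float64(1.3)]
side stop [328, 207, 29, 7, 77] lo [ 0.462 -0.226  0.031] hi [ 0.537 -0.211  0.04 ] [array([ 499.5, -218.8]), array([16.2, 80.5]), np.float64(89.4)]
side stop [290, 295, 40, 10, 190] lo [0.452 0.176 0.03 ] hi [0.541 0.194 0.038] [array([496. , 185.4]), array([93.9, 21.2]), np.float64(2.6)]
side stop [188, 323, 26, 8, 88] lo [0.68  0.318 0.031] hi [0.726 0.346 0.04 ] [array([705.4, 329.1]), array([54.3, 16.2]), np.float64(27.3)]
```

```bash
python3 - <<'E'
from h import *
import pickle
s=pickle.load(open('wrist0.pkl','rb')); P=pts(s); hsv=cv2.cvtColor(s['img'],cv2.COLOR_RGB2HSV)
H,S=hsv[...,0].astype(int),hsv[...,1]
b=(H>12)&(H<24)&(S>60)&(abs(P[...,2]-.008)<.004)
def fit(pts_,nm):
    a=np.array(pts_); k,c=np.polyfit(a[:,1],a[:,0],1)
    r=a[:,0]-k*a[:,1]-c; g=abs(r)<2*np.std(r)+1e-4; k,c=np.polyfit(a[g,1],a[g,0],1)
    print(nm,'x=%.4f + %.4f y'%(c,k),'std',np.std(a[g,0]-k*a[g,1]-c).round(4))
L=[];R=[];Ra=[]
rail=(S<70)&(P[...,2]>.054)&(P[...,2]<.072)&(P[...,0]>.5)&(P[...,0]<.56)
for v in range(10,440,4):
    u=np.where(b[v])[0]
    if len(u)>10:
        if v<330: L.append(P[v,u[0]])
        R.append(P[v,u[-1]])
    u=np.where(rail[v])[0]
    u=u[(u<245)]
    if v>200 and len(u)>3: Ra.append([*P[v,u].mean(0)]);
    if v%40==10 and len(u): print(v,u[0],u[-1],P[v,u].mean(0).round(4),P[v,u,2].max())
fit(L,'left');fit(R,'right');fit(Ra,'rail')
for n in ['scene','side','wrist']:
    s=pickle.load(open(n+'0.pkl','rb'));P=pts(s)
    m=(P[...,0]>.42)&(P[...,0]<.6)&(P[...,1]>-.3)&(P[...,1]<.25)&(P[...,2]>-.004)&(P[...,2]<.08)
    hsv=cv2.cvtColor(s['img'],cv2.COLOR_RGB2HSV);H,S=hsv[...,0].astype(int),hsv[...,1]
    w=m&(H>12)&(H<24)&(S>60)&(P[...,2]<.011)
    print(n,'board y',np.percentile(P[w][:,1],[0.2,99.8]).round(4))
    o=m&(H>5)&(H<14)&(S>150)&(P[...,1]<-.15)
    print('or',np.percentile(P[o],[1,10,50,90,99],axis=0).round(4).tolist())
E
python3 -c "
import cv2
for n,(x0,y0,x1,y1) in {'scene':(240,215,440,315),'side':(260,180,380,330)}.items():
    i=cv2.imread(f'pics/{n}0.png')[y0:y1,x0:x1];cv2.imwrite(f'pics/{n}0z.png',cv2.resize(i,None,fx=4,fy=4) if n=='scene' else cv2.resize(i,None,fx=4,fy=4))"
```

```text
210 199 211 [0.5354 0.0038 0.0637] 0.06660274959450219
250 204 215 [ 0.5364 -0.0297  0.0639] 0.0654030507014211
290 209 219 [ 0.5374 -0.0654  0.0638] 0.06567708403927186
330 213 223 [ 0.5381 -0.1033  0.064 ] 0.06596742881273704
370 217 227 [ 0.5387 -0.1441  0.0638] 0.06564127306867579
410 221 231 [ 0.5395 -0.1878  0.0637] 0.06495880250528846
left x=0.4373 + -0.0230 y std 0.0005
right x=0.5842 + -0.0203 y std 0.0003
rail x=0.5359 + -0.0213 y std 0.0002
scene board y [-0.2711  0.191 ]
or [[0.4577, -0.2283, 0.0432], [0.4643, -0.2273, 0.0464], [0.4916, -0.2244, 0.0491], [0.5254, -0.2218, 0.0516], [0.5341, -0.2202, 0.0528]]
side board y [-0.2563  0.2035]
or [[0.4581, -0.225, 0.0296], [0.4588, -0.2213, 0.0327], [0.492, -0.2179, 0.049], [0.5329, -0.2142, 0.0511], [0.538, -0.2116, 0.0527]]
wrist board y [-0.263   0.1653]
or [[0.4838, -0.2267, 0.024], [0.4956, -0.2225, 0.0273], [0.5168, -0.2197, 0.0404], [0.5498, -0.2186, 0.0518], [0.5542, -0.2179, 0.0528]]
```

View pics/scene0z.png

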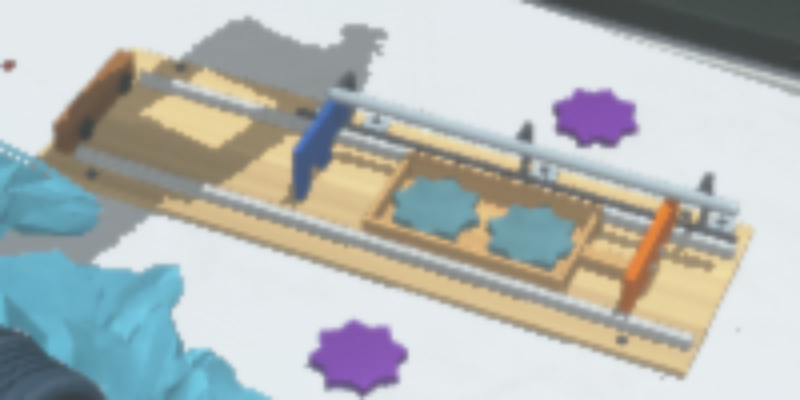

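View pics/side0z.png

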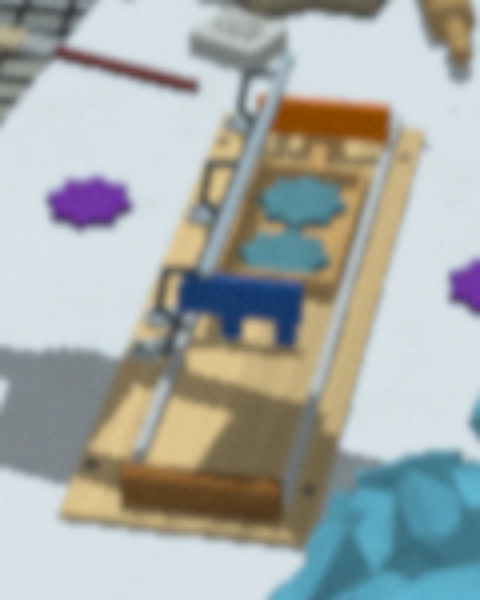

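The measurements agree with the sizes given:
- **Chute:** origin is about (0.502, -0.037), yaw +0.021.
- **Gate:** y is about 0.013.
- **Push face:** world y is about -0.227, which is chute y about -190.

Next I'll set the fingers partly open, go above the start point behind the plate, and measure the fingers.

```bash
python3 -m crank '[0.45,-40,-60,0,0.021, 0.45,-80,-120,-10,0.021, 0.45,-110,-180,-30,0.021, 0.45,-135,-230,-50,0.021, 0.45,-135,-250,-60,0.021, 0.45,-135,-250,-60,0.021, 0.45,-135,-250,-60,0.021, 0.45,-135,-250,-60,0.021]' 60
python3 - <<'E'
from h import *
import pickle
for n in ['wrist','scene','side']:
    s=snap(n,n+'1.png'); pickle.dump(s,open(n+'1.pkl','wb'))
    if n=='wrist':
        P=pts(s); T=manip.sense()['tcp_pos']
        print(T,manip.sense()['finger_gap'],s['origin'])
        D=P-T; d=s['range_z']
        for v in range(280,480,15):
            m=(d[v]>0)&(d[v]<0.17)
            u=np.where(m)[0]
            print(v,[(int(g[0]),int(g[-1]),(D[v,g[0]]*1000).round().tolist(),(D[v,g[-1]]*1000).round().tolist()) for g in np.split(u,np.where(np.diff(u)>1)[0]+1) if len(g)>2])
E
```

```text
t: 1.15
tcp_pos: [0.4905, -0.2488, 0.1967]
tool_rot: [0.494, 0.506, -0.494, 0.506]
force: [0.4, -0.1, 0.2]
finger_gap: 0.452
[ 0.49057424 -0.24871487  0.19681436] 0.4512506268693019 [ 0.48934986 -0.17505645  0.31433143]
280 []
295 [(248, 266, [-26.0, 9.0, -20.0], [-19.0, 9.0, -20.0]), (367, 385, [19.0, 10.0, -21.0], [26.0, 11.0, -19.0])]
310 [(231, 267, [-31.0, 5.0, -15.0], [-19.0, 2.0, -22.0]), (366, 402, [19.0, 3.0, -22.0], [32.0, 7.0, -15.0])]
325 [(221, 268, [-32.0, 6.0, -3.0], [-19.0, -6.0, -24.0]), (365, 412, [20.0, -5.0, -24.0], [33.0, 6.0, -5.0])]
340 [(214, 268, [-33.0, 5.0, 5.0], [-19.0, -11.0, -22.0]), (365, 419, [20.0, -10.0, -22.0], [33.0, 6.0, 5.0])]
355 [(146, 161, [-47.0, 10.0, 22.0], [-43.0, 10.0, 22.0]), (198, 216, [-33.0, 10.0, 21.0], [-27.0, 12.0, 24.0]), (218, 265, [-27.0, 12.0, 24.0], [-19.0, -11.0, -11.0]), (368, 435, [20.0, -11.0, -12.0], [33.0, 12.0, 22.0]), (472, 487, [43.0, 12.0, 22.0], [47.0, 12.0, 21.0])]
370 [(118, 262, [-52.0, 9.0, 28.0], [-19.0, -12.0, -4.0]), (371, 477, [20.0, -10.0, -2.0], [42.0, 12.0, 29.0]), (479, 487, [42.0, 13.0, 30.0], [44.0, 13
[... 930 characters left out ...]
), (440, 446, [23.0, 17.0, 59.0], [24.0, 16.0, 58.0]), (459, 514, [40.0, -11.0, 30.0], [53.0, -8.0, 33.0]), (516, 520, [53.0, -7.0, 33.0], [54.0, -7.0, 34.0]), (523, 617, [45.0, 6.0, 47.0], [61.0, 12.0, 53.0])]
460 [(0, 138, [-60.0, 10.0, 57.0], [-44.0, -10.0, 38.0]), (140, 161, [-44.0, -10.0, 38.0], [-40.0, -13.0, 35.0]), (186, 277, [-23.0, 15.0, 61.0], [-8.0, 10.0, 56.0]), (279, 447, [-7.0, 11.0, 57.0], [23.0, 16.0, 61.0]), (472, 638, [42.0, -12.0, 34.0], [63.0, 11.0, 56.0])]
475 [(0, 148, [-57.0, 10.0, 61.0], [-42.0, -14.0, 38.0]), (185, 187, [-22.0, 17.0, 66.0], [-22.0, 16.0, 65.0]), (189, 448, [-22.0, 15.0, 64.0], [22.0, 16.0, 65.0]), (485, 639, [43.0, -11.0, 39.0], [60.0, 12.0, 60.0])]
```

View pics/wrist1.png

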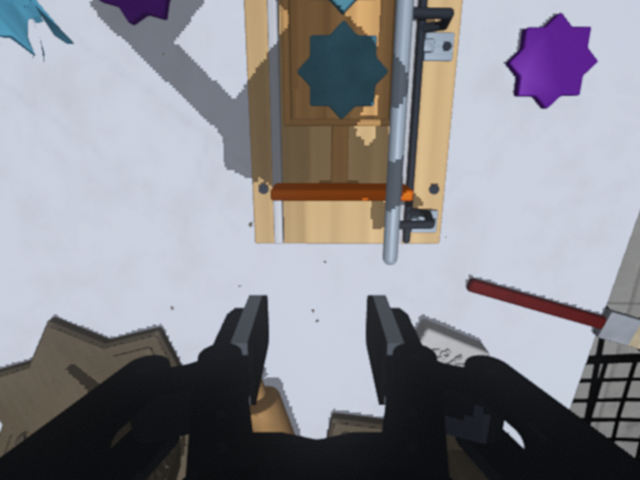

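View pics/scene1.png

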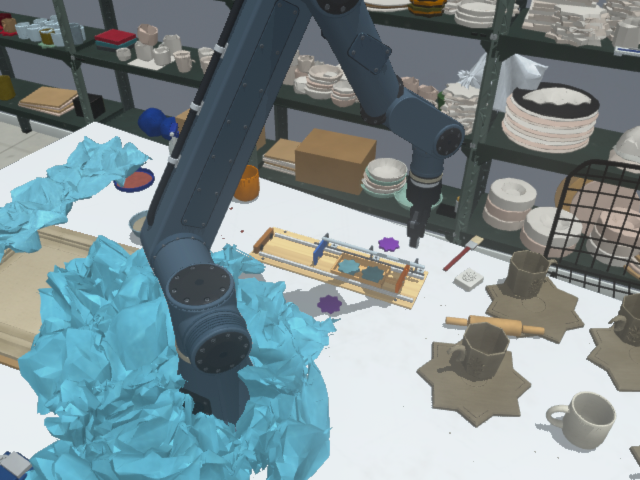

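View pics/side1.png

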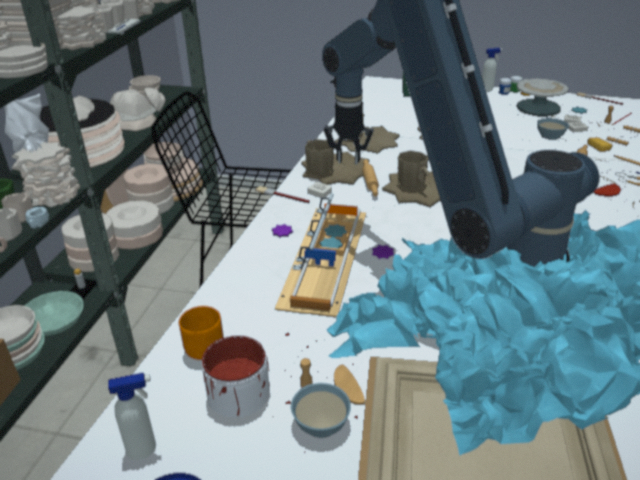

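In the wrist view the plate (272-412, 191) lies ahead of the fingers and the rail end is at (390,260). With the gripper at 0.45 the fingers' outer sides stand ±33 mm from the TCP and the tips 24 mm below it. Next I'll recheck the plate and rail from this closer view, along with the arm height.

```bash
cat >> h.py <<'E'
O=np.array([.5023,-.0366]);TH=.0213
def ch(P):
    d=P[...,:2]-O; c,s=np.cos(TH),np.sin(TH)
    return np.stack([c*d[...,0]+s*d[...,1],-s*d[...,0]+c*d[...,1],P[...,2]],-1)*1000
E
python3 - <<'E'
from h import *
import pickle
s=pickle.load(open('wrist1.pkl','rb')); P=ch(pts(s)); hsv=cv2.cvtColor(s['img'],cv2.COLOR_RGB2HSV)
H,S,V=hsv[...,0].astype(int),hsv[...,1],hsv[...,2]
o=(H>4)&(H<15)&(S>170)&(P[...,2]>10)&(P[...,2]<60)&(P[...,1]<-150)
print('orange',np.percentile(P[o],[1,50,99],axis=0).round(1).tolist())
t=o&(P[...,2]>50); print('top',np.percentile(P[t],[1,50,99],axis=0).round(1).tolist())
for y in range(-220,-60,20):
    m=(abs(P[...,1]-y)<4)&(S<70)&(P[...,2]>50)&(P[...,2]<75)&(abs(P[...,0]-33)<25)&(V>90)
    p=P[m]; k=p[:,2]>p[:,2].max()-1.5 if len(p) else None
    if len(p): print('rail',y,p.min(0).round(1),p.max(0).round(1),'top x',p[k][:,0].mean().round(1))
d=(V<70)&(P[...,2]>15)&(P[...,2]<90)&(P[...,1]>-235)&(P[...,0]<90)&(P[...,0]>20)
for y in range(-230,-50,10):
    m=d&(abs(P[...,1]-y)<5)
    if m.sum()>5: print('dark',y,np.percentile(P[m],[2,98],axis=0).round().tolist())
for a,b,n in ((.44,.2,'stripL'),):
    m=(P[...,2]>15)&(P[...,2]<20)&(S<60)&(P[...,1]>-200)&(P[...,1]<-60)&(P[...,0]<-30)
    print(n,np.percentile(P[m],[2,98],axis=0).round(1).tolist())
E
```

```text
orange [[-44.8, -190.2, 26.9], [-4.8, -185.1, 51.3], [46.6, -183.0, 53.3]]
top [[-45.2, -190.2, 50.2], [-4.5, -186.6, 51.7], [46.8, -183.3, 53.5]]
rail -220 [  28.1 -223.9   60. ] [  37.9 -216.    66. ] top x 33.0
rail -200 [  28.  -204.    58.2] [  54.  -196.    66.2] top x 32.8
rail -180 [  28.2 -183.9   59.9] [  37.5 -176.    66.5] top x 33.2
rail -160 [  28.1 -164.    59. ] [  37.9 -156.2   66.2] top x 32.9
rail -140 [  28.1 -143.9   59.7] [  38.1 -136.3   66.7] top x 32.9
rail -120 [  29.3 -124.    60.7] [  38.  -116.1   67. ] top x 32.3
rail -100 [  28.4 -104.    59.6] [ 38.3 -96.   66.6] top x 32.9
rail -80 [ 28.3 -84.   59.7] [ 39.1 -76.1  66.6] top x 32.9
dark -230 [[51.0, -229.0, 20.0], [53.0, -225.0, 21.0]]
dark -220 [[51.0, -225.0, 19.0], [55.0, -219.0, 21.0]]
dark -210 [[41.0, -211.0, 19.0], [61.0, -205.0, 63.0]]
dark -200 [[40.0, -205.0, 19.0], [64.0, -198.0, 62.0]]
dark -190 [[51.0, -188.0, 20.0], [55.0, -185.0, 21.0]]
dark -180 [[51.0, -185.0, 19.0], [55.0, -175.0, 22.0]]
dark -170 [[51.0, -175.0, 19.0], [55.0, -165.0, 22.0]]
dark -160 [[51.0, -164.0, 19.0], [55.0, -155.0, 22.0]]
dark -150 [[51.0, -155.0, 19.0], [55.0, -145.0, 22.0]]
dark -140 [[51.0, -145.0, 19.0], [55.0, -135.0, 22.0]]
dark -130 [[46.0, -135.0, 19.0], [55.0, -125.0, 29.0]]
dark -120 [[23.0, -125.0, 18.0], [55.0, -116.0, 62.0]]
dark -110 [[26.0, -115.0, 18.0], [55.0, -105.0, 61.0]]
dark -100 [[28.0, -105.0, 19.0], [56.0, -95.0, 61.0]]
dark -90 [[50.0, -95.0, 19.0], [55.0, -85.0, 22.0]]
dark -80 [[39.0, -84.0, 19.0], [63.0, -76.0, 63.0]]
dark -70 [[51.0, -68.0, 19.0], [54.0, -65.0, 22.0]]
dark -60 [[50.0, -65.0, 19.0], [55.0, -64.0, 22.0]]
stripL [[-49.7, -183.9, 15.9], [-42.9, -65.8, 19.3]]
```

Frame confirmed: rail at x 33, strip from -43 to -50, push face at y -190.5. Now I'll go down behind the plate, inside the rail.

```bash
python3 -m crank '[0.45,0,0,-40,0, 0.45,0,0,-80,0, 0.45,0,0,-115,0, 0.45,0,0,-137,0, 0.45,0,0,-137,0, 0.45,0,0,-137,0]'
python3 -m crank '[0.45,8,0,0,0, 0.45,14,0,0,0, 0.45,20,0,0,0, 0.45,26,0,0,0, 0.45,32,0,0,0, 0.45,38,0,0,0, 0.45,43,0,0,0, 0.45,43,0,0,0, 0.45,43,0,0,0]'
python3 - <<'E'
from h import *
import pickle
print(ch(manip.sense()['tcp_pos']))
for n in ['wrist','side','scene']:
    s=snap(n,n+'2.png'); P=ch(pts(s))
    hsv=cv2.cvtColor(s['img'],cv2.COLOR_RGB2HSV);H,S=hsv[...,0].astype(int),hsv[...,1]
    m=(H>105)&(H<122)&(S>140)&(abs(P[...,1]-50)<25)&(P[...,2]<140)&(P[...,2]>15)
    m&=abs(P[...,0])<90
    print(n,m.sum(),np.percentile(P[m],[1,50,99],axis=0).round(1).tolist() if m.sum() else '')
    m=(S<70)&(P[...,2]>50)&(P[...,2]<75)&(P[...,0]>40)&(P[...,0]<90)&(P[...,1]>-150)&(P[...,1]<40)
    print('rail',m.sum(),np.percentile(P[m],[2,50,98],axis=0).round(1).tolist() if m.sum() else '')
i=cv2.imread('pics/side2.png')[100:330,230:430];cv2.imwrite('pics/side2z.png',cv2.resize(i,None,fx=2.6,fy=2.6))
E
```

```text
t: 2.05
tcp_pos: [0.4907, -0.25, 0.0602]
tool_rot: [0.495, 0.505, -0.494, 0.506]
force: [0.3, -1.0, 0.2]
finger_gap: 0.451
t: 3.18
tcp_pos: [0.5327, -0.2498, 0.0591]
tool_rot: [0.495, 0.505, -0.495, 0.505]
force: [-1.3, 0.8, 0.2]
finger_gap: 0.451
[  25.88751182 -213.78352447   59.10130523]
wrist 0 
rail 6160 [[59.2, -149.1, 63.2], [62.8, -129.8, 67.3], [68.3, -113.1, 69.2]]
side 287 [[-7.1, 48.1, 33.4], [28.0, 53.6, 63.0], [64.4, 59.5, 92.8]]
rail 158 [[56.4, -143.9, 54.9], [60.2, -53.6, 67.2], [73.3, 39.0, 72.4]]
scene 3 [[2.8, 49.4, 78.4], [4.2, 50.0, 82.9], [11.9, 50.8, 85.9]]
rail 258 [[54.5, -147.1, 56.2], [60.2, -57.8, 64.0], [67.7, 34.8, 68.9]]
```

View pics/wrist2.png

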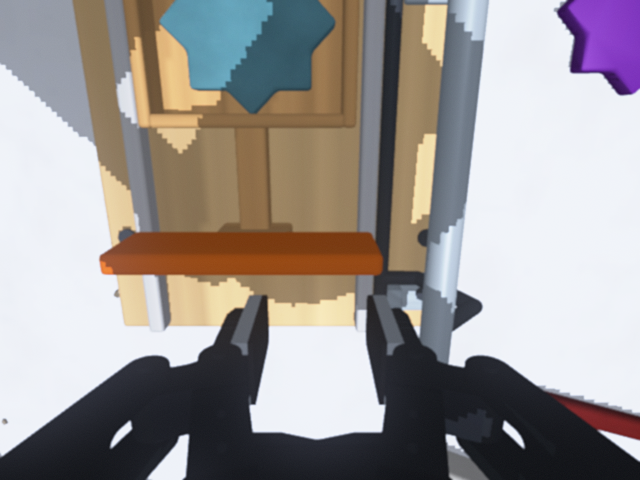

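View pics/side2z.png

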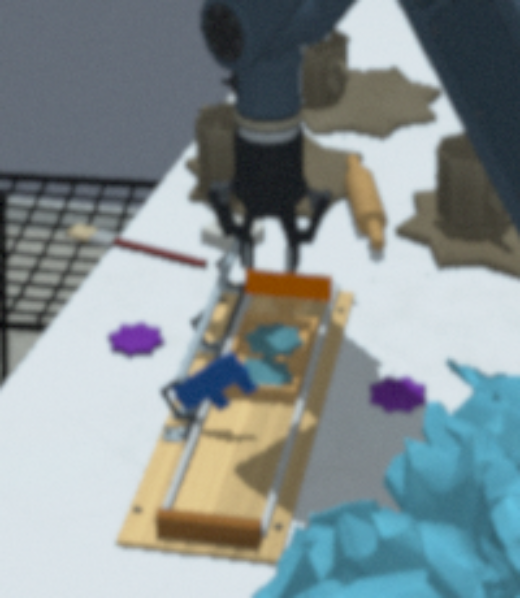

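The gate is open: rail axis at x of about 62-64 mm, plate tip about 93 mm high, roughly 0.65-0.7 rad. The left finger stands behind the middle of the plate. Now I'll push along the chute axis.

```bash
python3 -m crank '[0.45,-0.2,8,0,0, 0.45,-0.3,13,0,0, 0.45,-0.5,21,0,0, 0.45,-0.7,31,0,0, 0.45,-0.9,42,0,0, 0.45,-1.1,53,0,0, 0.45,-1.4,64,0,0, 0.45,-1.6,75,0,0, 0.45,-1.8,84,0,0, 0.45,-1.9,90,0,0]'
python3 - <<'E'
from h import *
print(ch(manip.sense()['tcp_pos']))
for n in ['wrist','side']:
    s=snap(n,n+'3.png'); P=ch(pts(s))
    hsv=cv2.cvtColor(s['img'],cv2.COLOR_RGB2HSV);H,S=hsv[...,0].astype(int),hsv[...,1]
    m=(H>105)&(H<122)&(S>140)&(abs(P[...,1]-50)<25)&(P[...,2]<140)&(P[...,2]>15)&(abs(P[...,0])<90)
    if m.sum():print(n,'gate',np.percentile(P[m],[1,50,99],axis=0).round(1).tolist())
    m=(H>4)&(H<15)&(S>170)&(P[...,2]>45)&(P[...,2]<60)&(P[...,1]<40)
    if m.sum():print(n,'orange',np.percentile(P[m],[1,50,99],axis=0).round(1).tolist())
i=cv2.imread('pics/side3.png')[100:330,230:430];cv2.imwrite('pics/side3z.png',cv2.resize(i,None,fx=2.6,fy=2.6))
E
```

```text
t: 4.58
tcp_pos: [0.5313, -0.1596, 0.0595]
tool_rot: [0.494, 0.505, -0.495, 0.506]
force: [-1.7, -4.6, -0.7]
finger_gap: 0.449
[  26.32701614 -123.60935491   59.46288546]
wrist orange [[-44.3, -113.0, 45.2], [3.1, -107.8, 51.5], [47.1, -104.8, 53.2]]
side gate [[-7.3, 47.2, 34.2], [26.4, 53.8, 64.6], [64.5, 60.1, 94.4]]
side orange [[-45.0, -111.6, 48.4], [13.9, -103.8, 50.6], [41.5, -97.7, 54.5]]
```

View pics/wrist3.png

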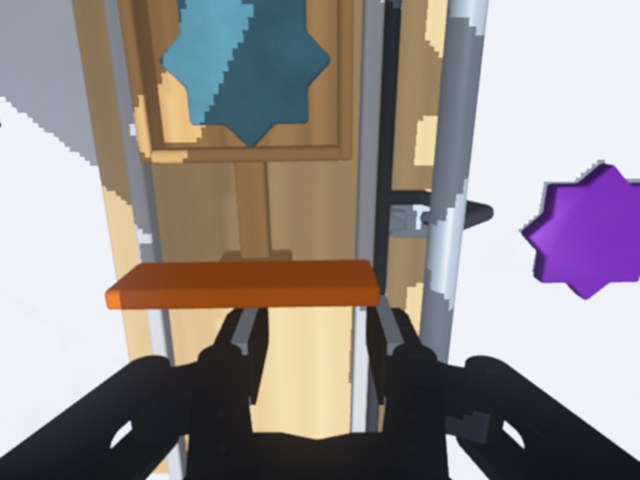

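View pics/side3z.png

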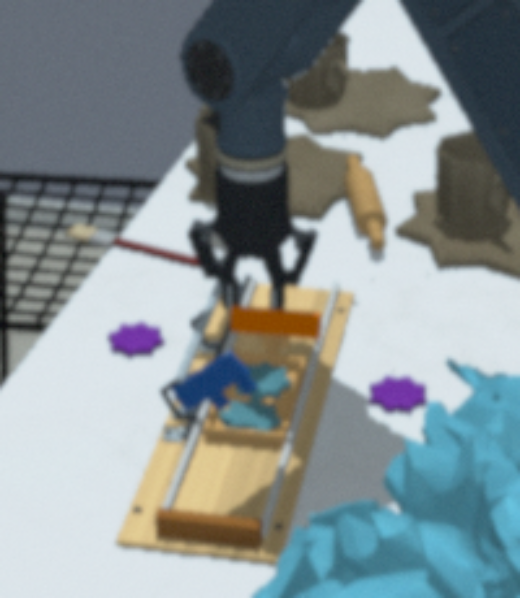

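The tray slides under the open gate with the plate flat on the fingers. The push face is at y -113, with 133 mm to go.

```bash
python3 -m crank '[0.45,-0.1,6,0,0, 0.45,-0.4,17,0,0, 0.45,-0.6,28,0,0, 0.45,-0.8,39,0,0, 0.45,-1.1,50,0,0, 0.45,-1.3,61,0,0, 0.45,-1.5,72,0,0, 0.45,-1.8,83,0,0, 0.45,-2.0,93,0,0, 0.45,-2.1,100,0,0]'
python3 - <<'E'
from h import *
print(ch(manip.sense()['tcp_pos']))
for n in ['wrist','side']:
    s=snap(n,n+'4.png'); P=ch(pts(s))
    hsv=cv2.cvtColor(s['img'],cv2.COLOR_RGB2HSV);H,S=hsv[...,0].astype(int),hsv[...,1]
    m=(H>105)&(H<122)&(S>140)&(abs(P[...,1]-50)<25)&(P[...,2]<140)&(P[...,2]>15)&(abs(P[...,0])<90)
    if m.sum():print(n,'gate',np.percentile(P[m],[1,50,99],axis=0).round(1).tolist())
    m=(H>4)&(H<15)&(S>170)&(P[...,2]>45)&(P[...,2]<60)&(P[...,1]<100)
    if m.sum():print(n,'orange',np.percentile(P[m],[1,50,99],axis=0).round(1).tolist())
i=cv2.imread('pics/side4.png')[100:330,230:430];cv2.imwrite('pics/side4z.png',cv2.resize(i,None,fx=2.6,fy=2.6))
E
```

```text
t: 5.92
tcp_pos: [0.5289, -0.06, 0.0594]
tool_rot: [0.494, 0.505, -0.495, 0.505]
force: [-1.6, -5.7, 0.6]
finger_gap: 0.451
[ 26.07242516 -23.94722405  59.4225242 ]
wrist gate [[-8.4, 46.8, 63.8], [23.4, 49.5, 87.9], [58.4, 52.3, 99.6]]
wrist orange [[-44.4, -13.3, 45.2], [3.4, -8.1, 51.5], [46.9, -5.2, 53.1]]
side gate [[-5.3, 48.0, 33.6], [29.0, 54.2, 61.9], [64.5, 59.2, 90.3]]
side orange [[-24.5, -5.8, 48.5], [2.0, -2.8, 50.8], [6.8, 1.0, 54.9]]
```

View pics/wrist4.png

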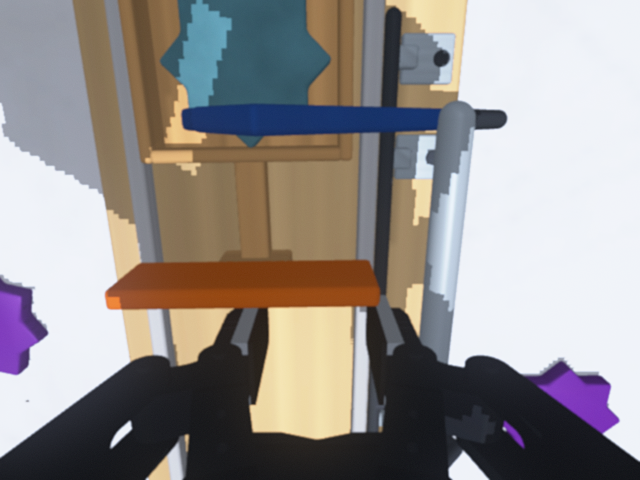

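View pics/side4z.png

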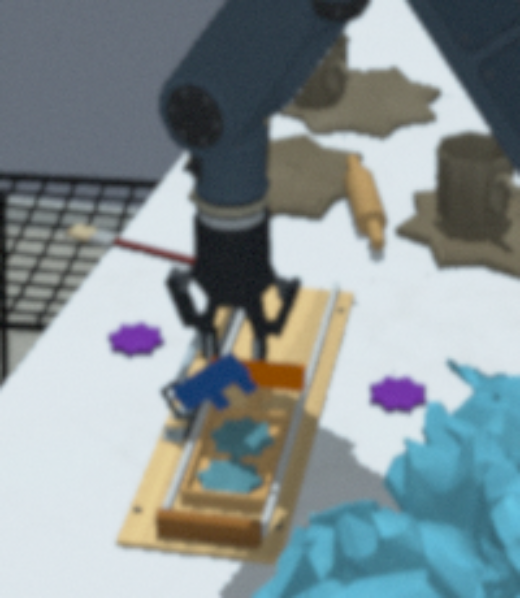

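Gate still open; push face at y about -13, so 33 mm are left. I'll go slowly to the stop and watch the force.

```bash
python3 -m crank '[0.45,-0.1,5,0,0, 0.45,-0.3,12,0,0, 0.45,-0.4,19,0,0, 0.45,-0.5,24,0,0, 0.45,-0.6,28,0,0, 0.45,-0.7,31,0,0, 0.45,-0.7,32,0,0]'
python3 -m crank '[0.45,0,1,0,0, 0.45,0,2,0,0, 0.45,0,2,0,0]'
python3 - <<'E'
from h import *
print(ch(manip.sense()['tcp_pos']))
s=snap('wrist','wrist5.png'); P=ch(pts(s))
hsv=cv2.cvtColor(s['img'],cv2.COLOR_RGB2HSV);H,S=hsv[...,0].astype(int),hsv[...,1]
m=(H>4)&(H<15)&(S>170)&(P[...,2]>45)&(P[...,2]<60)&(P[...,1]<100)
print('orange',np.percentile(P[m],[1,50,99],axis=0).round(1).tolist())
E
```

```text
t: 6.9
tcp_pos: [0.5282, -0.0285, 0.0594]
tool_rot: [0.494, 0.505, -0.495, 0.506]
force: [-0.9, -6.6, 0.9]
finger_gap: 0.448
t: 7.28
tcp_pos: [0.5283, -0.0269, 0.0594]
tool_rot: [0.494, 0.505, -0.495, 0.506]
force: [-1.4, -6.8, 1.3]
finger_gap: 0.455
[26.17398976  9.18846167 59.42923852]
orange [[-43.6, 19.9, 45.3], [0.1, 24.6, 51.6], [47.0, 27.9, 53.2]]
```

View pics/wrist5.png

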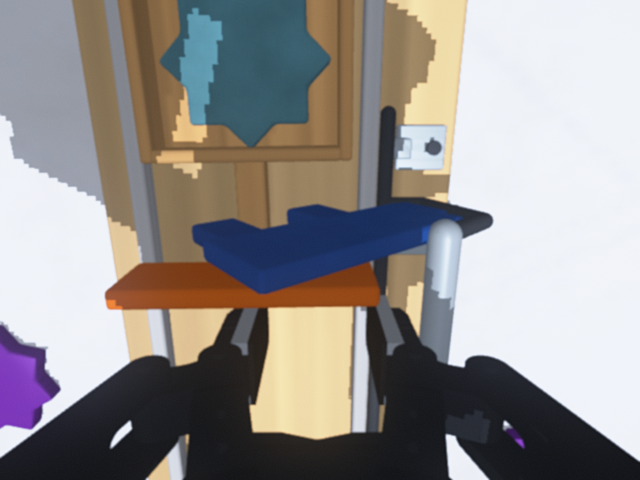

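The face is at y about 20, but the force (6.8 N) hasn't risen, so I'll creep on until the stop is felt.

```bash
python3 -m crank '[0.45,0,1,0,0, 0.45,0,1,0,0]'
python3 -m crank '[0.45,0,1,0,0, 0.45,0,1,0,0]'
python3 -m crank '[0.45,0,1,0,0, 0.45,0,1,0,0]'
```

```text
t: 7.58
tcp_pos: [0.5283, -0.0267, 0.0594]
tool_rot: [0.494, 0.505, -0.495, 0.506]
force: [-2.7, -10.6, 1.2]
finger_gap: 0.448
t: 7.82
tcp_pos: [0.5284, -0.0266, 0.0595]
tool_rot: [0.493, 0.505, -0.495, 0.507]
force: [-2.8, -14.3, 0.5]
finger_gap: 0.449
t: 8.07
tcp_pos: [0.5284, -0.0265, 0.0595]
tool_rot: [0.492, 0.505, -0.495, 0.508]
force: [-4.0, -17.4, 0.9]
finger_gap: 0.447
```

Force now rises to 17 N with no motion, so the tray is against the stop. I'll back off the plate, gate still held, and check.

```bash
python3 -m crank '[0.45,0,-2,0,0, 0.45,0,-4,0,0, 0.45,0,-6,0,0, 0.45,0,-8,0,0, 0.45,0,-8,0,0]'
python3 - <<'E'
from h import *
print(ch(manip.sense()['tcp_pos']))
for n in ['wrist','side','scene']:
    s=snap(n,n+'6.png'); P=ch(pts(s))
    hsv=cv2.cvtColor(s['img'],cv2.COLOR_RGB2HSV);H,S=hsv[...,0].astype(int),hsv[...,1]
    m=(H>4)&(H<15)&(S>170)&(P[...,2]>45)&(P[...,2]<60)&(P[...,1]<100)&(P[...,1]>0)
    if m.sum():print(n,'orange',np.percentile(P[m],[1,50,99],axis=0).round(1).tolist())
i=cv2.imread('pics/side6.png')[190:330,250:400];cv2.imwrite('pics/side6z.png',cv2.resize(i,None,fx=4,fy=4))
E
```

```text
t: 8.7
tcp_pos: [0.5276, -0.0304, 0.059]
tool_rot: [0.495, 0.506, -0.495, 0.505]
force: [-2.6, 1.5, -1.6]
finger_gap: 0.45
[25.42486341  5.62159496 59.02485758]
wrist orange [[-39.1, 20.0, 45.3], [3.9, 24.9, 51.5], [46.8, 27.9, 53.1]]
side orange [[-25.7, 25.6, 45.4], [-11.5, 29.1, 52.4], [-10.0, 32.2, 53.5]]
```

View pics/side6z.png

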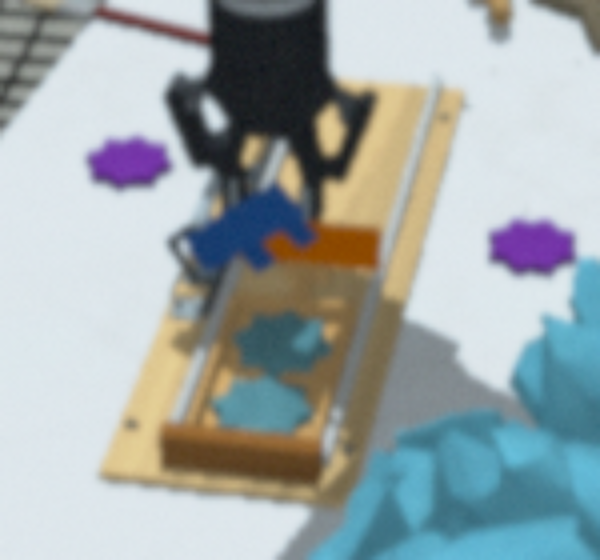

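Tray at the stop with both tiles in it. Now I'll let the rail follow the finger inward so the gate shuts gently.

```bash
python3 -m crank '[0.45,-6,0,0,0, 0.45,-11,0,0,0, 0.45,-16,0,0,0, 0.45,-21,0,0,0, 0.45,-26,0,0,0, 0.45,-31,0,0,0, 0.45,-36,0,0,0, 0.45,-42,0,0,0, 0.45,-44,0,0,0, 0.45,-44,0,0,0]'
python3 - <<'E'
from h import *
print(ch(manip.sense()['tcp_pos']))
s=snap('wrist','wrist7.png'); s=snap('side','side7.png')
i=cv2.imread('pics/side7.png')[190:330,250:400];cv2.imwrite('pics/side7z.png',cv2.resize(i,None,fx=4,fy=4))
E
```

```text
t: 10.1
tcp_pos: [0.4843, -0.031, 0.0594]
tool_rot: [0.495, 0.505, -0.495, 0.505]
force: [0.7, -0.1, 0.7]
finger_gap: 0.451
[-17.87178538   5.993001    59.35992779]
```

View pics/wrist7.png

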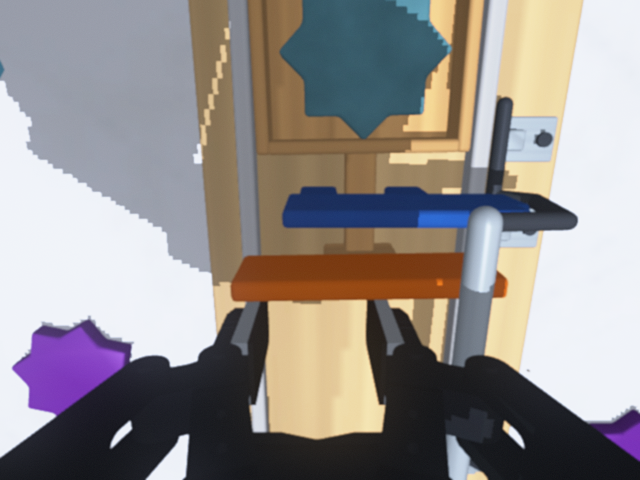

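View pics/side7z.png

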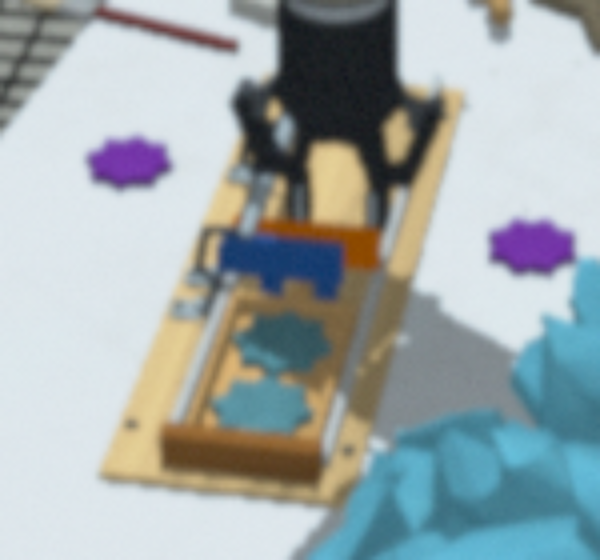

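The gate is shut between tray and plate, and the fingers are free inside the rail. Retreat: slightly back, then up.

```bash
python3 -m crank '[0.45,0,-8,0,0, 0.45,0,-10,30,0, 0.45,0,-10,70,0, 0.45,0,-10,110,0, 0.45,0,-10,150,0, 0.45,0,-10,170,0, 0.45,0,-10,170,0, 0.45,0,-10,170,0]'
python3 - <<'E'
from h import *
print(manip.sense()['force'])
for n in ['wrist','side','scene']:
    s=snap(n,n+'8.png'); P=ch(pts(s))
    hsv=cv2.cvtColor(s['img'],cv2.COLOR_RGB2HSV);H,S=hsv[...,0].astype(int),hsv[...,1]
    for k,m in {'gate':(H>105)&(H<122)&(S>140)&(abs(P[...,1]-50)<25)&(P[...,2]<140)&(P[...,2]>5)&(abs(P[...,0])<90),
      'orange':(H>4)&(H<15)&(S>170)&(P[...,2]>45)&(P[...,2]<60)&(abs(P[...,1]-25)<25),
      'rail':(S<70)&(P[...,2]>50)&(P[...,2]<75)&(P[...,0]>20)&(P[...,0]<90)&(P[...,1]>-60)&(P[...,1]<40),
      'turq':(H>85)&(H<103)&(S>60)&(abs(P[...,2]-20)<9)&(abs(P[...,0])<40)&(P[...,1]>50)}.items():
        if m.sum()>20:print(n,k,np.percentile(P[m],[2,50,98],axis=0).round(1).tolist())
i=cv2.imread('pics/side8.png')[190:330,250:400];cv2.imwrite('pics/side8z.png',cv2.resize(i,None,fx=4,fy=4))
E
```

```text
t: 11.2
tcp_pos: [0.4837, -0.041, 0.2285]
tool_rot: [0.495, 0.506, -0.495, 0.505]
force: [-0.8, 0.3, -0.7]
finger_gap: 0.446
[-0.75546187  0.27166605 -0.71566108]
wrist gate [[-26.4, 47.9, 42.4], [2.0, 50.7, 56.6], [42.1, 52.8, 58.2]]
wrist orange [[-44.5, 19.9, 46.2], [-4.5, 24.2, 51.6], [45.7, 27.5, 53.1]]
wrist rail [[28.3, -57.5, 60.1], [32.3, -6.7, 63.9], [37.6, 38.3, 65.8]]
wrist turq [[-24.0, 79.4, 18.0], [-0.5, 106.6, 19.9], [23.6, 150.7, 21.5]]
side gate [[-25.9, 48.8, 21.6], [7.3, 53.6, 40.9], [43.3, 58.8, 55.7]]
side rail [[25.7, -57.5, 58.5], [29.8, -7.1, 63.7], [35.4, 37.5, 67.8]]
side turq [[-27.9, 88.5, 15.3], [-4.3, 138.2, 20.0], [19.5, 193.5, 24.5]]
scene rail [[24.0, -58.0, 53.8], [30.0, -11.5, 60.0], [36.5, 37.1, 65.8]]
scene turq [[-27.5, 81.3, 12.9], [-4.1, 147.8, 17.7], [20.9, 191.4, 22.8]]
```

View pics/wrist8.png

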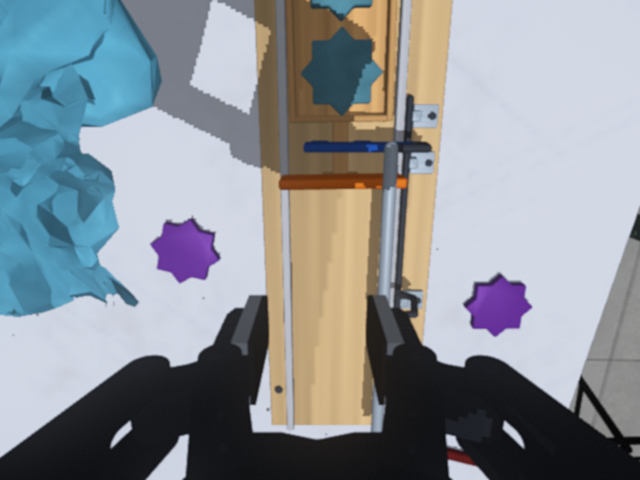

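View pics/scene8.png

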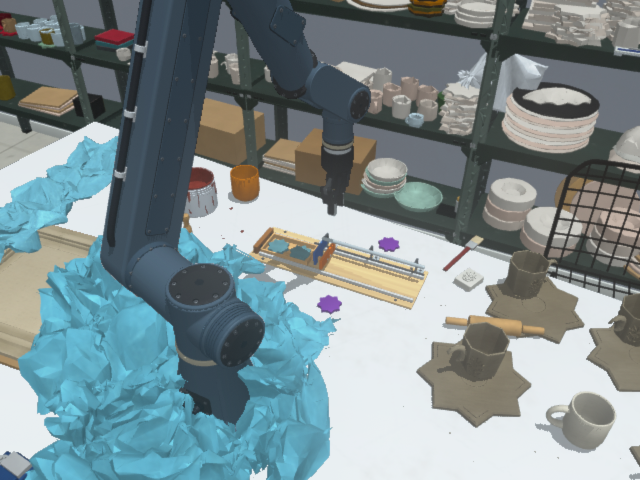

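View pics/side8z.png

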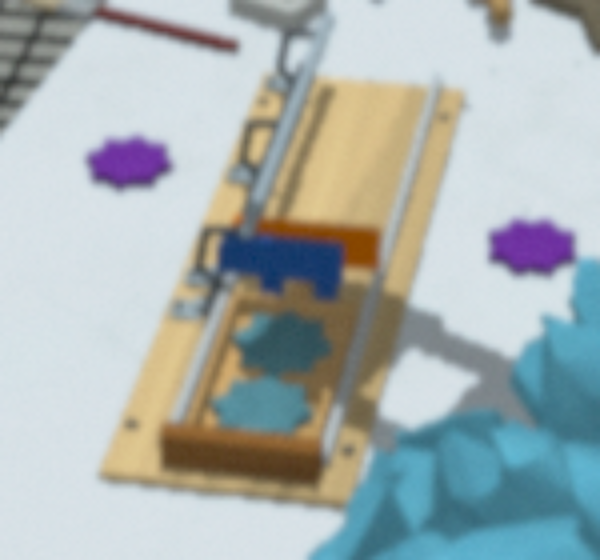

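The rail is back at x 33, which is shut, and the push face is at y 20. Both tiles are in the tray, and the mould (468,278 in the scene view) and stamp stand where they were.

```bash
python3 -c "
from station import workorder; print(workorder.sign_off())"
```

```text
the job is handed in; nothing more can be done
None
```

The tray is at the wooden stop with both tiles in it, the gate is shut behind it, and the job is handed in at about 11.4 s of the 45 s allowed.

- **How it was done:** With the fingers part-open, I pressed the rail outward with the side of the right fingertip, to about 0.65–0.7 rad. I held it there while both fingers pushed the orange plate about 210 mm along the chute. At the stop the force rose to 17 N with no further motion. I then backed off the plate and let the rail follow the finger inward until the gate was shut.
- **Last checks:**
  - The push face measured chute y ≈ 20 mm, where 20 is the stop.
  - The rail was back at x ≈ 33 mm, z ≈ 60 mm, which is shut, and the blue plate stood between the tray and the orange plate.
  - Both turquoise tiles were in the tray.
  - The mould looked unmoved in the before and after pictures. I judged the stamp by eye only, and it is partly hidden behind the arm in the scene view.
  - The gripper was about 14 cm above the gate, touching nothing.

No check failed. The only disagreement was that the side and scene cameras read a few millimetres off the wrist camera, so I used the wrist camera's values.

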